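# Weigh a parcel on the two-pan balance

### The job

Weigh the cardboard parcel for posting: set it gently, right way up, in the middle of the round dish of the balance, stand brass weights from the board on the square plate, and trim with the sliding rider on the bar until the beam comes to rest level by itself, its pointer on the centre mark. Leave the weights you do not need standing on the board or the table, and do not disturb the other things on the table.

Things in the scene. Friction and masses are not known exactly. Their poses are not given: they have to be found in the camera images.
- scale: the balance: cream base 130 x 310 mm (x by y), fixed, origin at the centre of its underside. Its y axis runs along the beam: round dish at the +y end, square plate at the -y end, each 130 mm from the middle; rider bar on the +x side. An index plate behind the pointer stands mid-beam (70 mm wide, at x -36 mm, 172 mm tall). The pans stay horizontal; where on its pan a load stands does not matter
- beam (a joint): tilt of the beam in rad: 0 = level (pointer on the centre mark), positive = dish up and plate down, negative = dish down and plate up; stops at -0.10 and +0.10. Empty, with the rider at 0, it is level. Once loaded it swings for about 1 s, then rests 0.0215 rad from level for every 10 g of difference, so 46 g or more puts it against a stop
- rider (a joint): position of the rider along its bar in m: 0 = the end nearer the dish, 0.14 = the end nearer the plate. Each mm it moves towards the plate counts as 1 g added on the plate, so the rider adds 0 to 140 g. It stays where it is put; sliding it takes about 0.5 N
- rider_tab (a point): top of the rider's upright thumb tab, a dark steel blade 10 mm thick along the bar, 16 mm across it, 38 mm tall; at level its top is 116 mm above the table, up to 6 mm more or less when tilted. It stands on an 18 mm wide block on the bar. The bar is parallel to the y axis of scale, 105 mm from the middle of the balance on its +x side; at 0 the rider is 70 mm to the +y side of the middle
- goods_floor (a point): centre of the upper face of the round dish's floor: floor 140 mm across, rim 160 mm across and 9 mm above the floor; about 118 mm above the table at level, 13 mm more or less at the stops. Its axes keep the directions of scale
- weight_floor (a point): centre of the upper face of the square plate: 130 x 130 mm with a 3 mm raised edge; about 118 mm above the table at level, 13 mm more or less at the stops. Its axes keep the directions of scale
- goods_pan: the round dish with its stem; origin at its pivot on the beam's end, 38 mm below the dish's floor
- weight_pan: the square plate with its stem; origin at its pivot on the beam's end, 38 mm below the plate's face
- parcel: a small taped cardboard box, 85 x 58 x 45 mm (its x, y, z), lying on the table; origin at the centre of its underside. It weighs between 130 and 390 g, not known beforehand
- board: a dark wooden board 225 x 80 x 10 mm (x, y, z), fixed; the four weights stand along its x axis in any order, 50 mm apart; origin at the centre of its underside
- w50: 50 g brass weight, the smallest: a cylinder 18 mm across and 20 mm tall with a 10 mm knob on it, 30 mm tall in all; origin at the centre of its foot
- w100: 100 g brass weight, the second smallest: a cylinder 24 mm across and 24 mm tall with a 13 mm knob on it, 36 mm tall in all; origin at the centre of its foot
- w200: 200 g brass weight, the second largest: a cylinder 30 mm across and 31 mm tall with a 16 mm knob on it, 45 mm tall in all; origin at the centre of its foot
- w500: 500 g brass weight, the largest: a cylinder 40 mm across and 44 mm tall with a 22 mm knob on it, 61 mm tall in all; origin at the centre of its foot
- mug: a white china mug, 82 mm across and 95 mm tall, standing on a cork coaster; to be left alone; origin at the centre of its underside
- sweets: a shallow dark dish of wrapped sweets, 144 mm across, 45 mm tall; to be left alone; origin at the centre of its underside
- tape_roll: a roll of parcel tape lying flat, 96 mm across, 48 mm tall; to be left alone; origin at the centre of its underside
- remote: a black remote control, 150 x 42 x 18 mm (long along its x); to be left alone; origin at the centre of its underside
- matchbox: a matchbox, 56 x 37 x 14 mm; to be left alone; origin at the centre of its underside
- candle: a candle in an amber glass jar with a dark lid, 74 mm across, 74 mm tall; to be left alone; origin at the centre of its underside

How it is judged:
On the way:
1. the parcel lies in the dish, let go (horizontal distance between parcel and goods_floor below 0.04 m and z of parcel in the frame of goods_floor between -0.006 and 0.006 m and contact force between parcel and goods_pan above 0.3 N and contact force between parcel and the fingers below 0.05 N), for 0.2 s.
At the end, for the whole second after the job is handed in: The beam rests within 0.02 rad of level (joint beam), turning slower than 0.03 rad/s; the parcel lies flat in the round dish, within 40 mm of its centre; every weight stands upright, each either on the square plate or off the balance on the board or table; all at rest (value of joint beam between -0.02 and 0.02 rad and velocity of joint beam between -0.03 and 0.03 rad/s and horizontal distance between parcel and goods_floor below 0.04 m and z of parcel in the frame of goods_floor between -0.006 and 0.006 m and linear speed of each of parcel, w50, w100, w200, w500 below 0.02 m/s and ((z of w50 in the frame of weight_floor between -0.006 and 0.006 m and x of w50 in the frame of weight_floor between -0.063 and 0.063 m and y of w50 in the frame of weight_floor between -0.063 and 0.063 m) or height (world z) of w50 below 0.02 m) and angle between each of w50, w100, w200, w500's own z axis and vertical below 0.15 rad and ((z of w100 in the frame of weight_floor between -0.006 and 0.006 m and x of w100 in the frame of weight_floor between -0.063 and 0.063 m and y of w100 in the frame of weight_floor between -0.063 and 0.063 m) or height (world z) of w100 below 0.02 m) and ((z of w200 in the frame of weight_floor between -0.006 and 0.006 m and x of w200 in the frame of weight_floor between -0.063 and 0.063 m and y of w200 in the frame of weight_floor between -0.063 and 0.063 m) or height (world z) of w200 below 0.02 m) and ((z of w500 in the frame of weight_floor between -0.006 and 0.006 m and x of w500 in the frame of weight_floor between -0.063 and 0.063 m and y of w500 in the frame of weight_floor between -0.063 and 0.063 m) or height (world z) of w500 below 0.02 m)); the robot touches nothing.
It fails at once if a pan is struck or pressed harder than 40 N (contact force between any of goods_pan, weight_pan and anything else above 40 N).
It fails at once if the parcel is tipped over (angle between parcel's own z axis and vertical above 0.6 rad).
It fails at once if one of the other things on the table is pushed aside more than 25 mm (distance of any of mug, sweets, tape_roll, remote, matchbox, candle from where it was at the start of the episode above 0.025 m).
It fails at once if the mug or the candle is tipped (angle between any of mug, candle's own z axis and vertical above 0.35 rad).
It also fails if it takes over 72 s, if anything falls off the work surface, if the arm or the gripper's body presses on something with over 40 N, if the wrist force passes 120 N, or if a joint passes its speed limit or range.

### The arm

A 7-joint arm with a two-finger parallel gripper is mounted at the origin on the work surface. World frame = base frame: x ahead of the robot, y to its left, z up, the work surface at z = 0. Lengths are in m, angles in rad, forces in N, time in s.
With the tool pointing down it reaches from about 0.425 to 1.025 m from the base axis. Payload 9.4 kg.
Tool frame: the origin (TCP) lies midway between the tips of the shut fingers; the grasp point (between the pads) lies 19 mm behind it; z points along the fingers, y is the line along which they close (so a half turn about z gives the same grasp; the last joint's range is limited). The gripper opens to 85 mm and grips with 20 to 120 N. Pads are 22 mm wide; open, the fingers measure 114 mm over their backs; the gripper's body (76 mm by 85 mm) begins 54 mm behind the grasp point. The pads swing forward as they close: fully open they stand 13 mm farther back than shut.
Start: joints at [1.106, 0.599, -0.003, 1.599, 0.002, 0.943, -0.08], TCP at [0.274, -0.671, 0.231] pointing down, gripper open.
Joint ranges: [-2.57, 2.57], [-0.35, 1.97], [-1.29, 1.29], [0.11, 2.56], [-1.05, 4.19], [0.11, 1.86], [-2.63, 2.63]. Speed limits (rad/s): [2.22, 2.22, 3.01, 3.01, 3.14, 3.14, 3.14].

### API

Orientations are given as a unit quaternion [x, y, z, w].
In Python, from station import bot, cams gives the robot as it stands.
- The arm moves only by the tool servo_tool, never from a script. Its argument "commands" is a list of rows, each a list of 6 numbers: the shift along the world's x, y, z in m, then the turn, a rotation vector about the world's x, y, z in degrees. A call has 1 to 12 rows; each row shifts and turns the commanded pose from where the row before left it; what a row does not reach is not made up. A row lasts 1/12 s, in which the tool goes at most 41.7 mm and 7.16 degrees, less where a joint would pass 70% of its speed; a pose out of reach is approached as far as the arm can. A call is refused whole if a number of a shift passes 0.0417 or a number of a turn 7.16, either way. A call with a gripper value outside its range is refused whole. "hand" is the finger opening in m, from 0 to 0.0854, set as the call begins (left out, the last holds). The fingers move at their own pace and stop on an object; "force" is the grip in N (left out, the last holds). Time passes only in rows, so rows that do not move let the fingers close. It gives the time, the measured TCP pose, the force, the opening and the grip force at its end, in the units of the state.
- bot.read_state(): the state, without advancing time (a new reading comes with each control period).
- cams.camera(name): name is "side" or "top" or "wrist"; returns the picture (420x560x3 uint8, red, green, blue); there is no depth.
- cams.camera_model(name): a dict with "mtx" (3x3 intrinsics, pixels), "T" (4x4, takes a point from camera to world coordinates); the wrist camera has in their place "T_tool_cam" (4x4, takes a point from camera to tool coordinates, whose origin is the TCP and whose axes are the flange's). Camera axes: x right, y down, z forward; pixel columns grow to the right and rows downward; lengths in m; the calibration is good to about 2 mm. The wrist camera is an equidistant fisheye: a pixel r from the principal point sees the ray r / f radians off the axis. A picture is of the moment at which its call begins: read the wrist's pose just before it. camera_model takes no time and is no camera call.
- bot.hand_in(): hands the job in; it is judged then, once.
The state is a dict: "t": time; "qpos": joint angles; "joint_velocities": joint speeds; "tau": joint torques, N m; "ee_pos": TCP position; "ee_rot": TCP orientation; "wrist_force": force on the tool from outside, world axes, zero at the start; "wrist_torque": the same for the moment, N m; "width": opening from 0.0 (shut) to 1.0 (fully open); "grip_force": force on a finger pad.
Only numpy, scipy, OpenCV 4.12 (cv2) and the standard library are available. Lean on these libraries where they do the work, as an engineer would, in place of code of your own. Each camera call takes 0.05 s, during which the arm holds its last target. There are 200 camera calls.

## Working session

There is one attempt and no reset: what is moved stays moved. The work goes in short steps, Python scripts to look and compute and a tool call to move; the robot and the scene stay as the last step left them, time stands still between calls to the robot, and variables do not carry over. Pictures are saved under pics/ and viewed, at most 12 in all, crops included, and the job is handed in when it is done.

Besides the shell and the picture viewer there is one more tool, called by a JSON object that holds its "fn" and its "kwargs", one argument or row to a line. servo_tool: Moves the arm, as the interface text tells. Its arguments: {"type":"object","properties":{"commands":{"type":"array","items":{"type":"array","items":{"type":"number"}}},"hand":{"type":"number"},"force":{"type":"number"}},"required":["commands"]}

```bash
ls; mkdir -p pics; cat > h.py <<'E'
import numpy as np,cv2
from station import bot,cams
def snap(name,fn):
    im=cams.camera(name); cv2.imwrite('pics/'+fn,im[:,:,::-1]); return im
def pix(name,u,v,z):
    m=cams.camera_model(name);K=m['mtx'];T=np.array(m['T'])
    d=T[:3,:3]@np.linalg.inv(K)@[u,v,1.];o=T[:3,3]
    return o+d*(z-o[2])/d[2]
def proj(name,p):
    m=cams.camera_model(name);T=np.linalg.inv(m['T']);q=np.array(m['mtx'])@(T[:3,:3]@np.array(p)+T[:3,3]);return q[:2]/q[2]
E
python3 - <<'E'
from h import *
snap('top','t0.png');snap('side','s0.png')
for n in('top','side'):
    m=cams.camera_model(n);print(np.round(m['T'],3),m['mtx'][0,0])
print(bot.read_state())
E
```

```text
pics
[[-0.088 -0.971  0.221  0.306]
 [-0.996  0.086 -0.016  0.009]
 [-0.004 -0.222 -0.975  1.401]
 [ 0.     0.     0.     1.   ]] 494.0603750753472
[[ 0.995 -0.065  0.081  0.494]
 [-0.103 -0.502  0.859 -0.851]
 [-0.015 -0.862 -0.506  0.605]
 [ 0.     0.     0.     1.   ]] 386.5274366539057
{'t': 0.1, 'qpos': array([ 1.10631973,  0.60005123, -0.00253051,  1.60003001,  0.00182179,
        0.94290105, -0.07977696]), 'joint_velocities': array([-0.00038049, -0.00125492,  0.00044211, -0.00185133,  0.00045122,
        0.00068029, -0.00116611]), 'tau': array([ 4.38763906e-03, -7.77986383e+01,  1.57008301e+00, -2.58624351e+01,
        1.27452426e-02,  5.43577291e-03,  3.70787757e-05]), 'ee_pos': array([ 0.27396654, -0.67080103,  0.23050619]), 'ee_rot': array([ 9.81254174e-01,  1.92716799e-01, -2.08635950e-04, -6.61947539e-04]), 'wrist_force': array([-0.38720698, -0.20379757, -0.76997838]), 'wrist_torque': array([-0.00140978,  0.02858538,  0.03130023]), 'grip_force': 0.0, 'width': 0.9978017252769725}
```

View pics/t0.png

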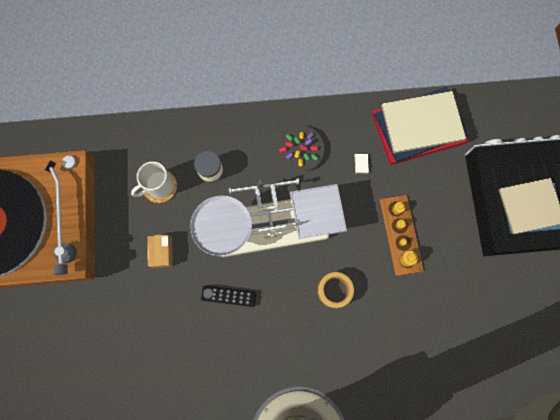

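View pics/s0.png

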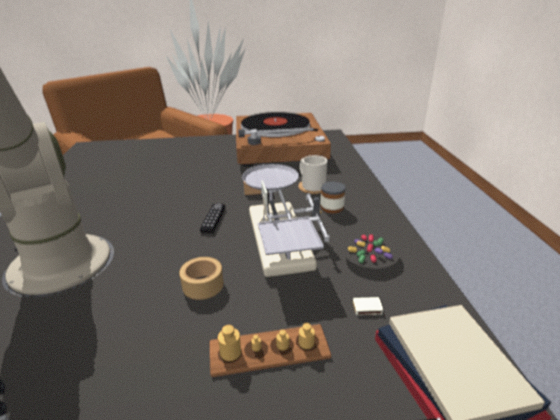

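The top view shows the dish at (221,225), the plate at (319,210), the parcel at (159,251) and the board at (402,235). Next I'll enlarge that area.

```bash
python3 - <<'E'
from h import *
im=cv2.imread('pics/t0.png')
cv2.imwrite('pics/t0c.png',cv2.resize(im[135:305,130:430],None,fx=2.66,fy=2.66,interpolation=cv2.INTER_CUBIC))
print(proj('top',[.274,-.671,.23]),proj('side',[.274,-.671,.23]))
for n,u,v,z in(('dish',221,225,.127),('plate',319,210,.121),('parceltop',159,251,.045),('board',402,235,.01),('base',300,415,0)):print(n,pix('top',u,v,z))
E
```

```text
[578.47854167 307.14790461] [  6.70665035 505.63006554]
dish [0.56125491 0.15528882 0.127     ]
plate [ 0.57990783 -0.10551549  0.121     ]
parceltop [0.51985076 0.33968284 0.045     ]
board [ 0.5101939  -0.34331869  0.01      ]
base [ 0.05603423 -0.00843276  0.        ]
```

View pics/t0c.png

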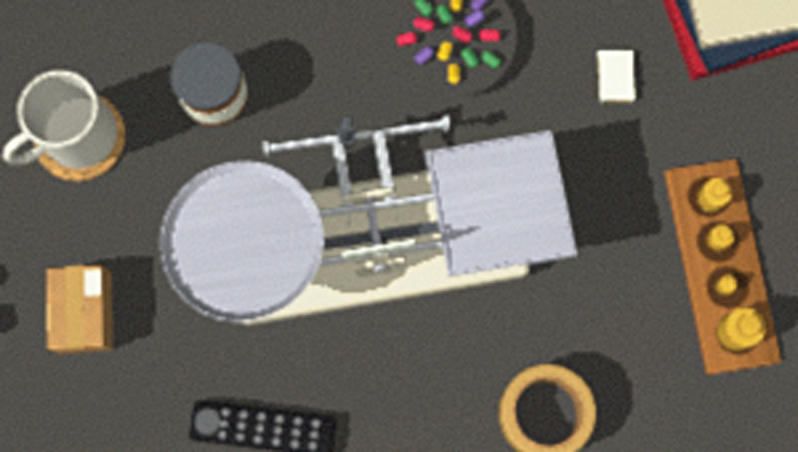

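The crop shows the rider tab at crop (346,128), so it sits near mid-bar. The weights run from far to near as w200 (717,187), w100 (721,235), w50 (727,282) and w500 (745,322). The parcel's top face spans (47,268)–(110,350).

```bash
python3 - <<'E'
from h import *
P=lambda u,v,z:pix('top',130+u/2.66,135+v/2.66,z)
d=P(242,240,.127);p=P(501,203,.121);r=P(346,125,.116)
print('dish',d,'plate',p)
y=(d-p)[:2];print('len',np.hypot(*y));y/=np.hypot(*y);x=np.array([y[1],-y[0]]);m=((d+p)/2)[:2]
print('yaw',np.degrees(np.arctan2(x[1],x[0])),'mid',m)
print('tab',r,'in scale',(r[:2]-m)@x,(r[:2]-m)@y,'zero tab at',m+.105*x+.07*y)
for n,u,v,z in(('w200',717,187,.055),('w100',721,235,.046),('w50',727,283,.040),('w500',745,320,.071)):print(n,P(u,v,z))
c=[P(u,v,.045) for u,v in((47,268),(108,266),(110,350),(47,352))]
print('parcel',np.mean(c,0)); 
for i in range(4):
    e=c[i]-c[i-1];print(np.linalg.norm(e),np.degrees(np.arctan2(e[1],e[0])))
b=[P(u,v,.01) for u,v in((665,170),(737,159),(781,361),(707,373))]
print('board',np.mean(b,0),[np.degrees(np.arctan2(*(b[i]-b[j])[[1,0]])) for i,j in((0,3),(1,2))])
E
```

```text
dish [0.56065904 0.15538378 0.127     ] plate [ 0.57650772 -0.1034185   0.121     ]
len 0.25928709741783756
yaw 3.5043355789215083 mid [0.56858338 0.02598264]
tab [0.67203173 0.04439176 0.116     ] in scale 0.10438016011088232 0.012051513347661004 zero tab at [0.66910836 0.10226978]
w200 [ 0.58749255 -0.33691733  0.055     ]
w100 [ 0.53778361 -0.33619621  0.046     ]
w50 [ 0.48765545 -0.33680604  0.04      ]
w500 [ 0.44435904 -0.34174627  0.071     ]
parcel [0.5196255  0.33879841 0.045     ]
0.08778406939231495 -1.5399226653143576
0.06375399167891536 -93.15715407942142
0.08790703127228988 179.214258252547
0.06491392030947217 86.76989986231528
board [ 0.51248471 -0.34217478  0.01      ] [np.float64(3.921023829758574), np.float64(3.8107318443537106)]
```

{"fn": "servo_tool", "kwargs": {
  "commands": [
    [0.0205,0.028,0,0,0,-2],
    [0.0205,0.028,0,0,0,-2],
    [0.0205,0.028,0,0,0,-2],
    [0.0205,0.028,0,0,0,-2],
    [0.0205,0.028,0,0,0,-2],
    [0.0205,0.028,0,0,0,-2],
    [0.0205,0.028,0,0,0,-2],
    [0.0205,0.028,0,0,0,-2],
    [0.0205,0.028,0,0,0,-2],
    [0.0205,0.028,0,0,0,-2],
    [0.0205,0.028,0,0,0,-2],
    [0.0205,0.028,0,0,0,-2]
  ],
  "hand": 0.0854
}}

```text
t: 1.1
ee_pos: [0.5208, -0.3336, 0.231]
ee_rot: [1.0, -0.016, -0.0, -0.0]
wrist_force: [0.5, -0.2, -0.0]
width: 0.998
grip_force: 0.0
```

{"fn": "servo_tool", "kwargs": {
  "commands": [
    [0,0.04,0,0,0,0],
    [0,0.04,0,0,0,0],
    [0,0.04,0,0,0,0],
    [0,0.04,0,0,0,0],
    [0,0.04,0,0,0,0],
    [0,0.04,0,0,0,0],
    [0,0.04,0,0,0,0],
    [0,0.04,0,0,0,0],
    [0,0.04,0,0,0,0],
    [0,0.04,0,0,0,0],
    [0,0.04,0,0,0,0],
    [0,0.04,0,0,0,0]
  ]
}}

```text
t: 2.1
ee_pos: [0.5196, 0.1467, 0.2312]
ee_rot: [1.0, -0.016, -0.0, 0.0]
wrist_force: [1.0, -0.7, 0.3]
width: 1.003
grip_force: 0.0
```

{"fn": "servo_tool", "kwargs": {
  "commands": [
    [0,0.0384,0,0,0,0],
    [0,0.0384,0,0,0,0],
    [0,0.0384,0,0,0,0],
    [0,0.0384,0,0,0,0],
    [0,0.0384,0,0,0,0],
    [0,0,-0.03,0,0,0],
    [0,0,-0.04,0,0,0],
    [0,0,-0.04,0,0,0],
    [0,0,-0.03,0,0,0],
    [0,0,-0.02,0,0,0],
    [0,0,0,0,0,0],
    [0,0,0,0,0,0]
  ]
}}

```text
t: 3.1
ee_pos: [0.5196, 0.3364, 0.0704]
ee_rot: [1.0, -0.016, -0.001, 0.001]
wrist_force: [0.3, 0.8, 0.9]
width: 1.0
grip_force: 0.0
```

```bash
python3 - <<'E'
from h import *
s=bot.read_state();print(s['ee_pos'],s['wrist_force'])
w=snap('wrist','w1.png')
m=cams.camera_model('wrist');print({k:np.round(v,4) for k,v in m.items()})
E
```

```text
[0.51959768 0.33640843 0.07040365] [0.2566898  0.75173126 0.90828141]
{'mtx': array([[325.1923,   0.    , 276.1425],
       [  0.    , 325.1923, 214.4222],
       [  0.    ,   0.    ,   1.    ]]), 'T_tool_cam': array([[-6.000e-04, -9.638e-01, -2.666e-01,  6.750e-02],
       [ 1.000e+00, -2.000e-04, -1.700e-03, -2.700e-03],
       [ 1.600e-03, -2.666e-01,  9.638e-01, -1.419e-01],
       [ 0.000e+00,  0.000e+00,  0.000e+00,  1.000e+00]])}
```

View pics/w1.png

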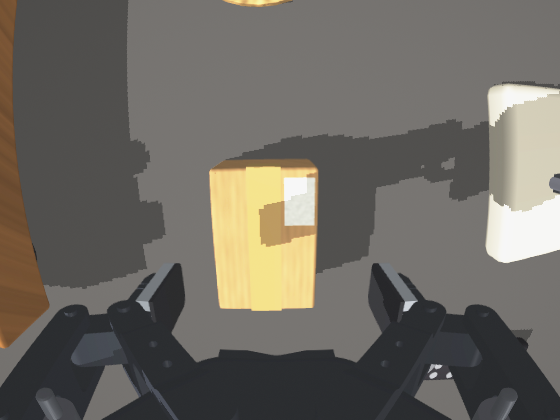

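The fingers straddle the parcel, and its top-face corners are at (212,172), (317,170), (313,307) and (219,308). I'll convert these to a position.

```bash
cat >> h.py <<'E'
from scipy.spatial.transform import Rotation as R
def wpix(u,v,z,pos,rot):
    m=cams.camera_model('wrist');K=m['mtx'];T=np.array(m['T_tool_cam'])
    a=np.array([u-K[0,2],v-K[1,2]]);r=np.hypot(*a);t=r/K[0,0]
    d=np.r_[a/r*np.sin(t),np.cos(t)] if r>0 else np.array([0,0,1.])
    Q=R.from_quat(rot).as_matrix();d=Q@T[:3,:3]@d;o=Q@T[:3,3]+pos
    return o+d*(z-o[2])/d[2]
E
python3 - <<'E'
from h import *
s=bot.read_state()
c=[wpix(u,v,.045,s['ee_pos'],s['ee_rot']) for u,v in((212,172),(317,170),(313,307),(219,308))]
print(np.mean(c,0),np.round(c,4)); print(s['ee_pos'])
E
```

```text
[0.52409656 0.34611879 0.045     ] [[0.5657 0.3725 0.045 ]
 [0.5648 0.3171 0.045 ]
 [0.4826 0.3189 0.045 ]
 [0.4833 0.376  0.045 ]]
[0.52039521 0.33691676 0.07172628]
```

{"fn": "servo_tool", "kwargs": {
  "commands": [
    [0.004,0.009,0,0,0,0],
    [0,0,-0.025,0,0,0],
    [0,0,-0.025,0,0,0],
    [0,0,-0.012,0,0,0],
    [0,0,0,0,0,0],
    [0,0,0,0,0,0]
  ]
}}

```text
t: 3.65
ee_pos: [0.5245, 0.3463, 0.01]
ee_rot: [1.0, -0.016, 0.0, -0.0]
wrist_force: [0.2, -0.6, 0.4]
width: 1.002
grip_force: 0.0
```

{"fn": "servo_tool", "kwargs": {
  "commands": [
    [0,0,0,0,0,0],
    [0,0,0,0,0,0],
    [0,0,0,0,0,0],
    [0,0,0,0,0,0],
    [0,0,0,0,0,0],
    [0,0,0,0,0,0]
  ],
  "hand": 0.04,
  "force": 25
}}

```text
t: 4.15
ee_pos: [0.5249, 0.3459, 0.0108]
ee_rot: [1.0, -0.016, 0.001, -0.0]
wrist_force: [-1.2, -0.4, 7.0]
width: 0.677
grip_force: 27.8
```

{"fn": "servo_tool", "kwargs": {
  "commands": [
    [0,0,0.02,0,0,0],
    [0,0,0.04,0,0,0],
    [0,0,0.04,0,0,0],
    [0,0,0.04,0,0,0],
    [0,0,0.03,0,0,0],
    [0,0,0,0,0,0],
    [0,0,0,0,0,0],
    [0,0,0,0,0,0],
    [0,0,0,0,0,0],
    [0,0,0,0,0,0]
  ]
}}

```text
t: 4.98
ee_pos: [0.5234, 0.3453, 0.1776]
ee_rot: [1.0, -0.015, -0.001, 0.001]
wrist_force: [-0.3, 0.3, -2.6]
width: 0.677
grip_force: 28.8
```

```bash
python3 - <<'E'
from h import *
for i in range(14):
    s=bot.read_state();print(s['ee_pos'].round(4),s['wrist_force'].round(2),s['tau'][[1,3]].round(2));cams.camera('top')
E
```

```text
[0.5234 0.3453 0.1776] [-0.26  0.33 -2.58] [-70.64 -21.73]
[0.5235 0.3454 0.1777] [ 0.36  0.34 -2.55] [-70.3  -21.65]
[0.5237 0.3455 0.1779] [ 0.05  0.59 -1.72] [-70.05 -21.61]
[0.5238 0.3456 0.1781] [ 0.83 -1.03 -1.71] [-69.86 -21.61]
[0.5239 0.3456 0.1783] [ 0.12 -0.41 -1.64] [-69.73 -21.62]
[0.524  0.3457 0.1786] [ 0.28 -0.49 -1.77] [-69.64 -21.63]
[0.524  0.3458 0.1787] [ 0.66  0.38 -2.96] [-69.59 -21.65]
[0.5241 0.3458 0.1789] [ 0.14 -0.44 -1.79] [-69.57 -21.67]
[0.5241 0.3458 0.1791] [-0.23 -0.18 -2.65] [-69.57 -21.68]
[0.5241 0.3458 0.1791] [ 0.54  0.22 -2.83] [-69.58 -21.7 ]
[0.5242 0.3458 0.1792] [ 0.15 -0.03 -2.29] [-69.6  -21.71]
[0.5242 0.3459 0.1793] [ 0.77  0.1  -2.36] [-69.62 -21.72]
[0.5242 0.3458 0.1793] [ 0.61 -0.63 -2.41] [-69.64 -21.72]
[0.5242 0.3459 0.1793] [-0.54 -0.33 -2.17] [-69.66 -21.73]
```

{"fn": "servo_tool", "kwargs": {
  "commands": [
    [0.0057,-0.032,0,0,0,0],
    [0.0057,-0.032,0,0,0,0],
    [0.0057,-0.032,0,0,0,0],
    [0.0057,-0.032,0,0,0,0],
    [0.0057,-0.032,0,0,0,0],
    [0.0057,-0.032,0,0,0,0],
    [0,0,-0.012,0,0,0],
    [0,0,-0.014,0,0,0],
    [0,0,-0.005,0,0,0],
    [0,0,-0.005,0,0,0],
    [0,0,0,0,0,0],
    [0,0,0,0,0,0]
  ]
}}

```text
t: 6.68
ee_pos: [0.5583, 0.1544, 0.1434]
ee_rot: [1.0, -0.015, -0.0, -0.0]
wrist_force: [1.2, 0.1, -3.2]
width: 0.673
grip_force: 28.6
```

{"fn": "servo_tool", "kwargs": {
  "commands": [
    [0,0,-0.004,0,0,0],
    [0,0,-0.004,0,0,0],
    [0,0,-0.004,0,0,0],
    [0,0,-0.004,0,0,0],
    [0,0,-0.004,0,0,0],
    [0,0,-0.004,0,0,0],
    [0,0,0,0,0,0]
  ]
}}

```text
t: 7.27
ee_pos: [0.558, 0.1536, 0.1184]
ee_rot: [1.0, -0.016, -0.001, 0.0]
wrist_force: [0.3, 1.2, -2.0]
width: 0.678
grip_force: 28.8
```

{"fn": "servo_tool", "kwargs": {
  "commands": [
    [0,0,-0.0015,0,0,0],
    [0,0,0,0,0,0]
  ]
}}

```text
t: 7.43
ee_pos: [0.5581, 0.1536, 0.1175]
ee_rot: [1.0, -0.016, -0.0, 0.0]
wrist_force: [-0.7, -0.5, -1.7]
width: 0.677
grip_force: 28.8
```

{"fn": "servo_tool", "kwargs": {
  "commands": [
    [0,0,0,0,0,0],
    [0,0,0,0,0,0],
    [0,0,0,0,0,0],
    [0,0,0,0,0,0],
    [0,0,0.02,0,0,0],
    [0,0,0.035,0,0,0],
    [0,0,0.04,0,0,0],
    [0,0,0.02,0,0,0],
    [0,0,0,0,0,0]
  ],
  "hand": 0.082
}}

```text
t: 8.18
ee_pos: [0.5606, 0.1544, 0.2378]
ee_rot: [1.0, -0.016, 0.004, -0.001]
wrist_force: [0.5, 0.3, 0.6]
width: 0.961
grip_force: 0.0
```

```bash
python3 - <<'E'
from h import *
s=bot.read_state();w=snap('wrist','w2.png');t=snap('top','t2.png')
t=cv2.resize(t[150:290,150:336][:,:,::-1],(558,420))
cv2.imwrite('pics/c2.png',cv2.resize(np.hstack([w[:,:,::-1],t]),(798,300)))
f=[]
for i in range(6): f.append(bot.read_state()['wrist_force'][2]);cams.camera('top')
print(s['ee_pos'],s['ee_rot'],np.mean(f))
E
```

```text
[0.56059822 0.15443457 0.23776142] [ 0.99986898 -0.01569167  0.00370833 -0.00143235] -0.35547867071764977
```

View pics/c2.png

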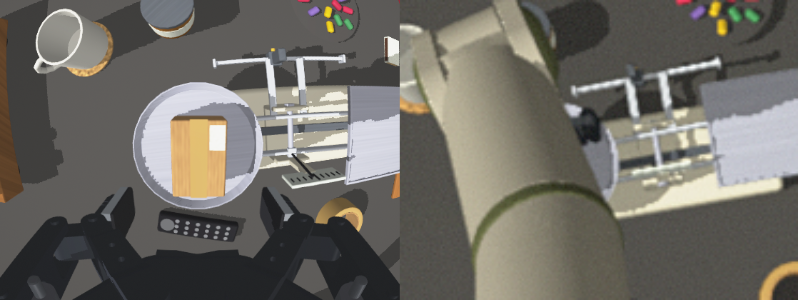

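{"fn": "servo_tool", "kwargs": {
  "commands": [
    [0.0022,-0.041,0,0,0,0.48],
    [0.0022,-0.041,0,0,0,0.48],
    [0.0022,-0.041,0,0,0,0.48],
    [0.0022,-0.041,0,0,0,0.48],
    [0.0022,-0.041,0,0,0,0.48],
    [0.0022,-0.041,0,0,0,0.48],
    [0.0022,-0.041,0,0,0,0.48],
    [0.0022,-0.041,0,0,0,0.48],
    [0.0022,-0.041,0,0,0,0.48],
    [0.0022,-0.041,0,0,0,0.48],
    [0.0022,-0.041,0,0,0,0.48],
    [0.0022,-0.041,0,0,0,0.48]
  ],
  "hand": 0.0854
}}

```text
t: 9.58
ee_pos: [0.5843, -0.3402, 0.2319]
ee_rot: [0.999, 0.035, -0.001, -0.0]
wrist_force: [0.8, 0.5, 0.7]
width: 0.997
grip_force: 0.0
```

{"fn": "servo_tool", "kwargs": {
  "commands": [
    [0,0,-0.03,0,0,0],
    [0,0,-0.04,0,0,0],
    [0,0,-0.04,0,0,0],
    [0,0,-0.025,0,0,0],
    [0,0,-0.01,0,0,0],
    [0,0,0,0,0,0]
  ]
}}

```text
t: 10.08
ee_pos: [0.5833, -0.3373, 0.0846]
ee_rot: [0.999, 0.035, -0.002, -0.001]
wrist_force: [0.2, -0.4, 0.1]
width: 0.999
grip_force: 0.0
```

```bash
python3 - <<'E'
from h import *
s=bot.read_state();w=snap('wrist','w3.png');snap('top','t3.png')
print(s['ee_pos'],s['ee_rot'])
E
```

```text
[ 0.58326302 -0.33734278  0.08459932] [ 0.99939162  0.03477016 -0.00239703 -0.00129386]
```

View pics/w3.png

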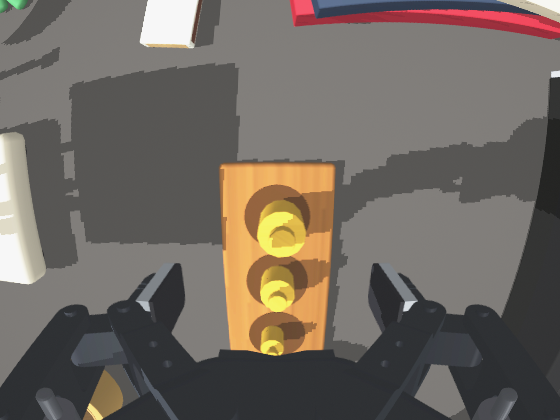

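The w200 knob top is at about (283,240), with its body centre around (282,225). The w100 knob is at (278,296) and the w50 knob at (272,347).

```bash
python3 - <<'E'
from h import *
s=bot.read_state()
for u,v,z in((283,240,.055),(278,297,.046),(272,347,.040)):print(wpix(u,v,z,s['ee_pos'],s['ee_rot']))
print(s['ee_pos'])
E
```

```text
[ 0.58945805 -0.33907366  0.055     ]
[ 0.5466401  -0.33928217  0.046     ]
[ 0.49982204 -0.33826589  0.04      ]
[ 0.58526253 -0.3384614   0.08839378]
```

{"fn": "servo_tool", "kwargs": {
  "commands": [
    [0.004,0,-0.025,0,0,0],
    [0,0,-0.025,0,0,0],
    [0,0,-0.015,0,0,0],
    [0,0,-0.007,0,0,0],
    [0,0,0,0,0,0]
  ]
}}

```text
t: 10.6
ee_pos: [0.5885, -0.3381, 0.0155]
ee_rot: [0.999, 0.035, -0.0, -0.0]
wrist_force: [-0.1, -0.5, 0.7]
width: 1.0
grip_force: 0.0
```

{"fn": "servo_tool", "kwargs": {
  "commands": [
    [0,0,0,0,0,0],
    [0,0,0,0,0,0],
    [0,0,0,0,0,0],
    [0,0,0,0,0,0],
    [0,0,0,0,0,0],
    [0,0,0,0,0,0],
    [0,0,0,0,0,0],
    [0,0,0,0,0,0]
  ],
  "hand": 0.015,
  "force": 25
}}

```text
t: 11.27
ee_pos: [0.5892, -0.3386, 0.0168]
ee_rot: [0.999, 0.035, 0.001, 0.0]
wrist_force: [-0.6, -0.7, 6.2]
width: 0.34
grip_force: 24.3
```

{"fn": "servo_tool", "kwargs": {
  "commands": [
    [0,0,0.025,0,0,0],
    [0,0,0.04,0,0,0],
    [0,0,0.04,0,0,0],
    [0,0,0.04,0,0,0],
    [0,0,0.015,0,0,0],
    [0.003,0.034,0,0,0,0],
    [0.003,0.034,0,0,0,0],
    [0.003,0.034,0,0,0,0],
    [0.003,0.034,0,0,0,0],
    [0.003,0.034,0,0,0,0],
    [0.003,0.034,0,0,0,0],
    [0.003,0.034,0,0,0,0]
  ]
}}

```text
t: 12.27
ee_pos: [0.6094, -0.0985, 0.1759]
ee_rot: [0.999, 0.035, -0.0, -0.0]
wrist_force: [1.0, -0.4, -2.2]
width: 0.341
grip_force: 25.6
```

{"fn": "servo_tool", "kwargs": {
  "commands": [
    [0,0,-0.01,0,0,0],
    [0,0,-0.008,0,0,0],
    [0,0,-0.005,0,0,0],
    [0,0,0,0,0,0],
    [0,0,0,0,0,0]
  ]
}}

```text
t: 12.68
ee_pos: [0.6093, -0.1019, 0.1524]
ee_rot: [0.999, 0.034, -0.001, 0.0]
wrist_force: [0.9, -0.6, -1.2]
width: 0.339
grip_force: 25.6
```

{"fn": "servo_tool", "kwargs": {
  "commands": [
    [0,0,-0.004,0,0,0],
    [0,0,-0.004,0,0,0],
    [0,0,-0.003,0,0,0],
    [0,0,-0.003,0,0,0],
    [0,0,-0.002,0,0,0],
    [0,0,-0.001,0,0,0],
    [0,0,0,0,0,0],
    [0,0,0,0,0,0]
  ]
}}

```text
t: 13.35
ee_pos: [0.6098, -0.1003, 0.1358]
ee_rot: [0.999, 0.035, -0.0, 0.0]
wrist_force: [-1.1, -0.6, -0.3]
width: 0.338
grip_force: 25.7
```

```bash
python3 - <<'E'
from h import *
f=[]
for i in range(6): s=bot.read_state();f.append(s['wrist_force'][2]);cams.camera('side')
print(s['ee_pos'],np.mean(f))
E
```

```text
[ 0.60982192 -0.10015076  0.13595571] -0.6434688944086886
```

{"fn": "servo_tool", "kwargs": {
  "commands": [
    [0,0,0,0,0,0],
    [0,0,0,0,0,0],
    [0,0,0,0,0,0],
    [0,0,0,0,0,0],
    [0,0,0,0,0,0],
    [0,0,0.02,0,0,0],
    [0,0,0.035,0,0,0],
    [0,0,0.035,0,0,0],
    [0,0,0.015,0,0,0],
    [0,0,0,0,0,0],
    [0,0,0,0,0,0]
  ],
  "hand": 0.08
}}

```text
t: 14.57
ee_pos: [0.6101, -0.1002, 0.2417]
ee_rot: [0.999, 0.035, 0.001, 0.0]
wrist_force: [0.3, -0.3, -0.7]
width: 0.939
grip_force: 0.0
```

```bash
python3 - <<'E'
from h import *
s=bot.read_state();w=snap('wrist','w4.png')
d=snap('side','s4.png')
d=cv2.resize(d[140:300,180:393][:,:,::-1],(559,420),interpolation=cv2.INTER_CUBIC)
cv2.imwrite('pics/c4.png',cv2.resize(np.hstack([w[:,:,::-1],d]),(798,300)))
print(s['ee_pos'],s['ee_rot'])
E
```

```text
[ 0.61006678 -0.10015022  0.24166395] [9.99395499e-01 3.47514149e-02 9.84697043e-04 7.99128562e-05]
```

View pics/c4.png

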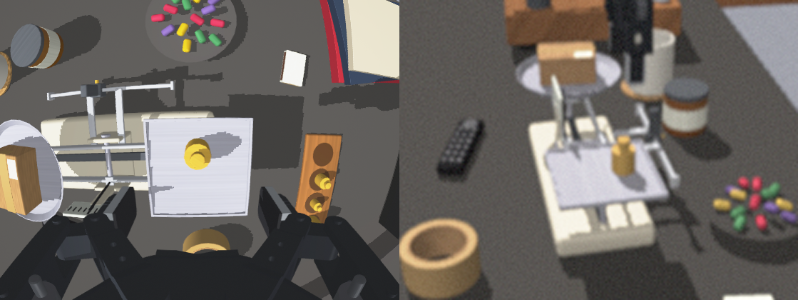

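The w200 stands on the plate. Now I'll measure the tilt from one enlarged composite, side-view plate before and after plus the pointer close-up.

```bash
python3 - <<'E'
from h import *
a=cv2.imread('pics/s0.png');b=cv2.imread('pics/s4.png');w=cv2.imread('pics/w4.png')
f=lambda i:cv2.resize(i[210:265,248:338],(400,244),interpolation=cv2.INTER_CUBIC)
g=cv2.resize(w[220:320,60:260],(700,350),interpolation=cv2.INTER_CUBIC)
c=np.zeros((600,800,3),np.uint8);c[:244,:400]=f(a);c[:244,400:]=f(b);c[246:596,:700]=g
cv2.imwrite('pics/c5.png',c)
y=np.array([-.0814,.9967]);x=np.array([.9967,.0814]);m=np.array([.5687,.0247])
for t in(.1,.05,0,-.05,-.1):
    z=.121-.13*t
    print(t,[ (proj('side',np.r_[m+x*sx*.065-y*.195,z])).round(1) for sx in(-1,1)])
E
```

```text
0.1 [array([263.7, 253.6]), array([321.9, 246.5])]
0.05 [array([263.6, 251.2]), array([322. , 244.1])]
0 [array([263.4, 248.7]), array([322.1, 241.6])]
-0.05 [array([263.3, 246.2]), array([322.2, 239.2])]
-0.1 [array([263.2, 243.7]), array([322.3, 236.7])]
```

View pics/c5.png

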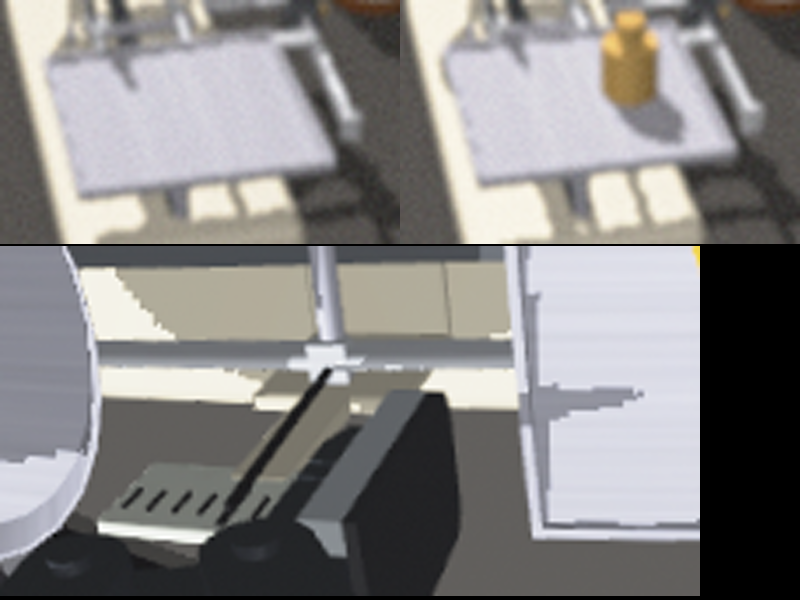

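```bash
cat >> h.py <<'E'
def wproj(p,pos,rot):
    m=cams.camera_model('wrist');K=m['mtx'];T=np.array(m['T_tool_cam']);Q=R.from_quat(rot).as_matrix()
    c=T[:3,:3].T@(Q.T@(np.array(p)-pos)-T[:3,3]);r=np.hypot(c[0],c[1]);t=np.arctan2(r,c[2])
    return K[:2,2]+c[:2]/r*t*K[0,0]
E
python3 - <<'E'
from h import *
pos=[.61006678,-.10015022,.24166395];rot=[9.99395499e-01,3.47514149e-02,9.84697043e-04,7.99128562e-05]
y=np.array([-.0814,.9967]);x=np.array([.9967,.0814]);m=np.array([.5687,.0247])
for yy in(.035,.02,.01,0,-.01,-.02,-.035):
    for z in(.172,.165):
        p=wproj(np.r_[m-.036*x+yy*y,z],pos,rot);print(yy,z,((p-[60,220])*3.5+[0,246]).round())
E
```

```text
0.035 0.172 [107. 536.]
0.035 0.165 [120. 522.]
0.02 0.172 [158. 541.]
0.02 0.165 [170. 527.]
0.01 0.172 [192. 544.]
0.01 0.165 [204. 530.]
0 0.172 [229. 547.]
0 0.165 [240. 533.]
-0.01 0.172 [266. 550.]
-0.01 0.165 [277. 536.]
-0.02 0.172 [304. 553.]
-0.02 0.165 [314. 538.]
-0.035 0.172 [364. 557.]
-0.035 0.165 [373. 542.]
```

{"fn": "servo_tool", "kwargs": {
  "commands": [
    [0.0156,0.036,0,0,0,0],
    [0.0156,0.036,0,0,0,0],
    [0.0156,0.036,0,0,0,0],
    [0.0156,0.0365,0,0,0,0.5],
    [0,0,-0.02,0,0,0],
    [0,0,-0.04,0,0,0],
    [0,0,-0.03,0,0,0],
    [0,0,-0.01,0,0,0],
    [0,0,0,0,0,0],
    [0,0,0,0,0,0]
  ],
  "hand": 0.045
}}

```text
t: 15.5
ee_pos: [0.6721, 0.0441, 0.1404]
ee_rot: [0.999, 0.039, -0.001, 0.0]
wrist_force: [-0.1, 0.0, 0.8]
width: 0.53
grip_force: 0.0
```

```bash
python3 - <<'E'
from h import *
s=bot.read_state();w=snap('wrist','w6.png')
print(s['ee_pos'],s['ee_rot'],s['width'])
print(wproj([.6725,.0444,.116],s['ee_pos'],s['ee_rot']))
E
```

```text
[0.67208201 0.04410198 0.14041046] [ 9.99241758e-01  3.89273093e-02 -7.48925947e-04  1.08796363e-04] 0.529892493922611
[281.1450999  251.83722154]
```

View pics/w6.png

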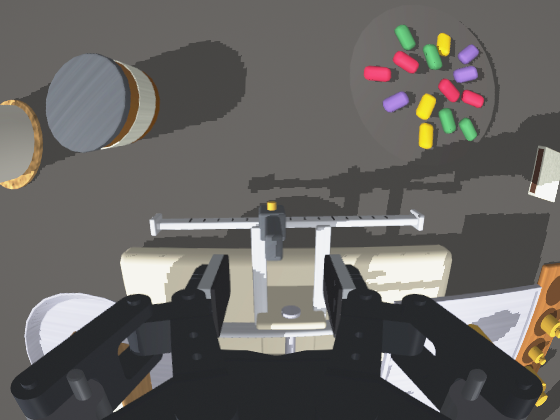

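{"fn": "servo_tool", "kwargs": {
  "commands": [
    [0,0.003,-0.02,0,0,0],
    [0,0,-0.02,0,0,0],
    [0,0,-0.012,0,0,0],
    [0,0,0,0,0,0]
  ]
}}

```text
t: 15.88
ee_pos: [0.6716, 0.0471, 0.0879]
ee_rot: [0.999, 0.039, -0.001, 0.0]
wrist_force: [-0.2, 0.4, -0.1]
width: 0.529
grip_force: 0.0
```

{"fn": "servo_tool", "kwargs": {
  "commands": [
    [0,0,0,0,0,0],
    [0,0,0,0,0,0],
    [0,0,0,0,0,0],
    [0,0,0,0,0,0],
    [0,0,0,0,0,0]
  ],
  "hand": 0.005,
  "force": 20
}}

```text
t: 16.3
ee_pos: [0.673, 0.0474, 0.09]
ee_rot: [0.999, 0.039, 0.001, -0.0]
wrist_force: [0.3, 0.4, 3.8]
width: 0.113
grip_force: 20.4
```

{"fn": "servo_tool", "kwargs": {
  "commands": [
    [-0.0008,0.01,0,0,0,0],
    [-0.0008,0.01,0,0,0,0],
    [-0.0008,0.01,0,0,0,0],
    [0,0,0,0,0,0],
    [0,0,0,0,0,0],
    [0,0,0,0,0,0]
  ]
}}

```text
t: 16.8
ee_pos: [0.6703, 0.0793, 0.0896]
ee_rot: [0.999, 0.04, 0.001, -0.0]
wrist_force: [0.7, 1.0, 5.5]
width: 0.112
grip_force: 20.6
```

{"fn": "servo_tool", "kwargs": {
  "commands": [
    [0,0,0,0,0,0],
    [0,0,0,0,0,0],
    [0,0,0,0,0,0],
    [0,0,0.03,0,0,0],
    [0,0,0.04,0,0,0],
    [0,0,0.04,0,0,0],
    [0,-0.03,0.03,0,0,0],
    [0,-0.03,0,0,0,0],
    [0,0,0,0,0,0],
    [0,0,0,0,0,0],
    [0,0,0,0,0,0],
    [0,0,0,0,0,0]
  ],
  "hand": 0.035
}}

```text
t: 17.8
ee_pos: [0.6693, 0.0192, 0.2274]
ee_rot: [0.999, 0.04, -0.001, -0.0]
wrist_force: [-0.4, -0.2, 0.0]
width: 0.411
grip_force: 0.0
```

```bash
python3 - <<'E'
from h import *
s=bot.read_state();w=snap('wrist','w7.png');b=snap('side','s7.png')[:,:,::-1]
pos,rot=s['ee_pos'],s['ee_rot'];print(pos,rot)
y=np.array([-.0814,.9967]);x=np.array([.9967,.0814]);m=np.array([.5687,.0247])
c=wproj(np.r_[m-.036*x,.165],pos,rot);print('index centre px',c)
u,v=int(c[0]),int(c[1]);u0=min(max(u-80,0),400);v0=min(max(v-60,0),320);print(u0,v0)
g=cv2.resize(w[v0:v0+100,u0:u0+160][:,:,::-1],(560,350),interpolation=cv2.INTER_CUBIC)
f=lambda i:cv2.resize(i[210:265,248:338],(400,244),interpolation=cv2.INTER_CUBIC)
o=np.zeros((600,800,3),np.uint8);o[:244,:400]=f(cv2.imread('pics/s4.png'));o[:244,400:]=f(b);o[246:596,:560]=g
cv2.imwrite('pics/c7.png',o)
E
```

```text
[0.66931942 0.0192381  0.2273669 ] [ 9.99208284e-01  3.97756756e-02 -7.59127556e-04 -3.54189625e-04]
index centre px [264.178106   381.37258482]
184 320
```

View pics/c7.png

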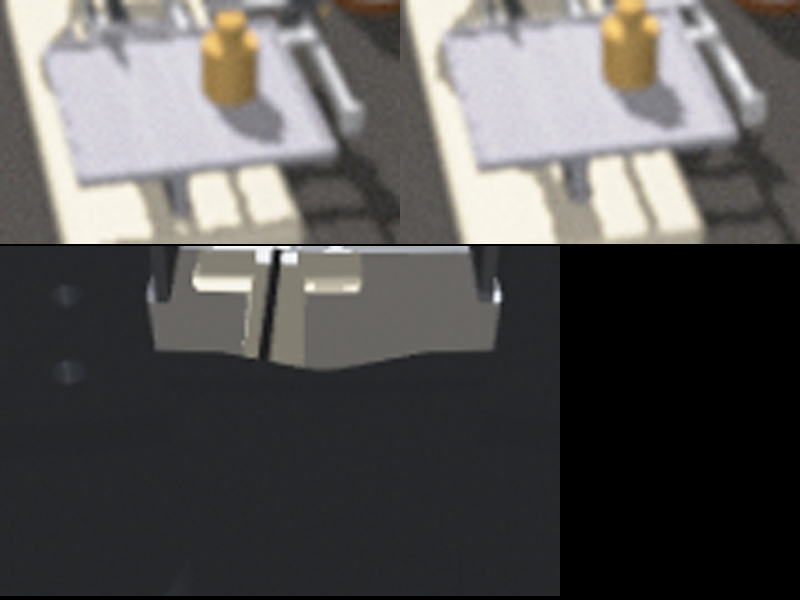

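```bash
python3 - <<'E'
from h import *
I={k:cv2.GaussianBlur(cv2.imread(f'pics/{k}.png',0).astype(np.float32),(0,0),.7) for k in('s0','s4','s7')}
def ecc(a,b,x0,x1,y0,y1):
    W=np.eye(2,3,dtype=np.float32);W[1,2]=y0-6;W[0,2]=x0
    c,W=cv2.findTransformECC(I[a][y0:y1,x0:x1].copy(),I[b],W,cv2.MOTION_TRANSLATION,(3,200,1e-6),None,1)
    return W[1,2]-y0,W[0,2]-x0,c
def eccs(a,b,box):
    best=None
    for g in(0,-2,-4,-6,2):
        W=np.eye(2,3,dtype=np.float32);x0,x1,y0,y1=box;W[0,2]=x0;W[1,2]=y0+g
        try:c,W=cv2.findTransformECC(I[a][y0:y1,x0:x1].copy(),I[b],W,cv2.MOTION_TRANSLATION,(3,300,1e-6),None,1)
        except cv2.error: continue
        if best is None or c>best[2]:best=(W[1,2]-y0,W[0,2]-x0,c)
    return best
print('weight 4>7',eccs('s4','s7',(292,312,208,240)))
for b in((266,284,246,256),(266,290,244,258),(300,320,240,252),(280,300,243,255)):
    print(b,'0>4',eccs('s0','s4',b),'4>7',eccs('s4','s7',(b[0],b[1],b[2]-1,b[3]-2)))
# edge: lowest strong brightness drop per column
for k in I:
    r=[]
    for x in range(268,318):
        c=I[k][238:258,x];d=np.diff(c);i=np.argmin(d)
        if 0<i<len(d)-1:
            p=(d[i-1]-d[i+1])/(2*(d[i-1]-2*d[i]+d[i+1])); r.append(238.5+i+p+ (x-264)*7.1/58.3)
    print(k,np.median(r),np.std(r))
E
```

```text
weight 4>7 (np.float32(-1.3631744), np.float32(0.52905273), 0.7585748358953661)
(266, 284, 246, 256) 0>4 (np.float32(-2.7368622), np.float32(-0.47442627), 0.9932417611299843) 4>7 (np.float32(-3.3504639), np.float32(-1.5375977), 0.9346405167291237)
(266, 290, 244, 258) 0>4 (np.float32(-2.7071533), np.float32(-0.36547852), 0.9961846904309027) 4>7 (np.float32(-3.3433838), np.float32(-0.35580444), 0.9619211105336868)
(300, 320, 240, 252) 0>4 (np.float32(-1.6563721), np.float32(-0.23019409), 0.8244019286692921) 4>7 (np.float32(-3.3608704), np.float32(-1.0688171), 0.9815912476390157)
(280, 300, 243, 255) 0>4 (np.float32(-2.7360687), np.float32(-0.16134644), 0.9957531536587872) 4>7 (np.float32(-3.6020813), np.float32(-0.053863525), 0.9667195101894699)
s0 252.73897065351338 0.45833961928891914
s4 250.03582887355188 0.468578937613858
s7 246.5265191152922 0.5022105613525045
```

The subpixel edge fit gives a tilt of about −0.025 rad, so the dish is heavy by about 12 g. I'll move the rider 12 mm back towards the plate.

{"fn": "servo_tool", "kwargs": {
  "commands": [
    [0.0005,0.03,-0.01,0,0,0],
    [0.0005,0.03,-0.02,0,0,0],
    [0,0,-0.03,0,0,0],
    [0,0,-0.015,0,0,0],
    [0,0,0,0,0,0],
    [0,0,0,0,0,0]
  ]
}}

```text
t: 18.4
ee_pos: [0.6702, 0.0784, 0.1523]
ee_rot: [0.999, 0.039, -0.001, 0.0]
wrist_force: [0.3, -0.9, 0.5]
width: 0.41
grip_force: 0.0
```

{"fn": "servo_tool", "kwargs": {
  "commands": [
    [0,0,-0.025,0,0,0],
    [0,0,-0.025,0,0,0],
    [0,0,-0.013,0,0,0],
    [0,0,0,0,0,0],
    [0,0,0,0,0,0]
  ]
}}

```text
t: 18.82
ee_pos: [0.6711, 0.0777, 0.0908]
ee_rot: [0.999, 0.039, -0.0, 0.0]
wrist_force: [-1.0, 0.3, 0.4]
width: 0.41
grip_force: 0.0
```

{"fn": "servo_tool", "kwargs": {
  "commands": [
    [0,0,0,0,0,0],
    [0,0,0,0,0,0],
    [0,0,0,0,0,0],
    [0,0,0,0,0,0],
    [0,0,0,0,0,0]
  ],
  "hand": 0.005
}}

```text
t: 19.23
ee_pos: [0.6718, 0.078, 0.0922]
ee_rot: [0.999, 0.039, 0.001, -0.0]
wrist_force: [-1.8, -0.3, 6.6]
width: 0.113
grip_force: 21.7
```

{"fn": "servo_tool", "kwargs": {
  "commands": [
    [0.0004,-0.0055,0,0,0,0],
    [0.0004,-0.0055,0,0,0,0],
    [0,0,0,0,0,0],
    [0,0,0,0,0,0],
    [0,0,0,0,0,0]
  ]
}}

```text
t: 19.65
ee_pos: [0.6728, 0.0666, 0.0925]
ee_rot: [0.999, 0.039, 0.002, -0.0]
wrist_force: [-0.8, -0.5, 10.1]
width: 0.11
grip_force: 21.5
```

{"fn": "servo_tool", "kwargs": {
  "commands": [
    [0,0,0,0,0,0],
    [0,0,0,0,0,0],
    [0,0,0,0,0,0],
    [0,0,0.03,0,0,0],
    [0,0,0.04,0,0,0],
    [0,0,0.04,0,0,0],
    [0,-0.03,0.03,0,0,0],
    [0,-0.03,0,0,0,0],
    [0,0,0,0,0,0],
    [0,0,0,0,0,0],
    [0,0,0,0,0,0],
    [0,0,0,0,0,0]
  ],
  "hand": 0.035
}}

```text
t: 20.65
ee_pos: [0.6712, 0.0087, 0.229]
ee_rot: [0.999, 0.04, -0.001, -0.0]
wrist_force: [0.3, 1.0, -0.1]
width: 0.409
grip_force: 0.0
```

```bash
cat > e.py <<'E'
from h import *
n=__import__('sys').argv[1];snap('side',n+'.png')
for k in('s0',n):
    I=cv2.GaussianBlur(cv2.imread(f'pics/{k}.png',0).astype(np.float32),(0,0),.7);r=[]
    for x in range(268,318):
        d=np.diff(I[238:258,x]);i=np.argmin(d)
        if 0<i<len(d)-1:
            p=(d[i-1]-d[i+1])/(2*(d[i-1]-2*d[i]+d[i+1])); r.append(238.5+i+p+(x-264)*7.1/58.3)
    print(k,np.median(r),np.std(r), 'tilt',.1-(252.739-np.median(r))/49.7)
E
python3 e.py s8
```

```text
s0 252.73897065351338 0.45833961928891914 tilt 0.09999940952743205
s8 247.9119614883171 0.48015698364989023 tilt 0.0028764886985332
```

{"fn": "servo_tool", "kwargs": {
  "commands": [
    [0,0,0.03,0,0,0],
    [0,0.004,0.02,0,0,0],
    [-0.03,0.004,0,0,0,0],
    [-0.035,0.004,0,0,0,0],
    [-0.035,0.004,0,0,0,0],
    [-0.03,0,0,0,0,0],
    [0,0,0,0,0,0],
    [0,0,0,0,0,0],
    [0,0,0,0,0,0]
  ]
}}

```text
t: 21.45
ee_pos: [0.5424, 0.0242, 0.2799]
ee_rot: [0.999, 0.04, 0.0, -0.0]
wrist_force: [0.6, 0.6, -0.4]
width: 0.406
grip_force: 0.0
```

```bash
python3 e.py s9; python3 - <<'E'
from h import *
s=bot.read_state();w=snap('wrist','w9.png')[:,:,::-1]
y=np.array([-.0814,.9967]);x=np.array([.9967,.0814]);m=np.array([.5687,.0247])
c=wproj(np.r_[m-.036*x,.165],s['ee_pos'],s['ee_rot']);print(s['ee_pos'],c)
u0=int(np.clip(c[0]-65,0,430));v0=int(np.clip(c[1]-70,0,290));print(u0,v0)
g=cv2.resize(w[v0:v0+130,u0:u0+130],(390,390),interpolation=cv2.INTER_CUBIC)
o=np.zeros((390,800,3),np.uint8);o[:300,:400]=cv2.resize(w,(400,300));o[:,402:792]=g
cv2.imwrite('pics/c9.png',o)
E
```

```text
s0 252.73897065351338 0.45833961928891914 tilt 0.09999940952743205
s9 247.88539985308861 3.4579120392387446 tilt 0.0023420493579197343
[0.54272137 0.02399725 0.27966795] [281.74573314 222.63534009]
216 152
```

View pics/c9.png

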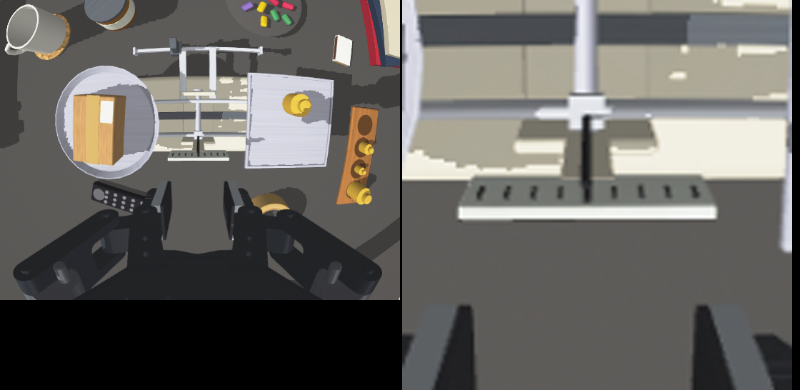

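The pointer is on the centre tick at crop (587,195). The parcel lies in the dish, the w200 stands on the plate, and the robot touches nothing.

```bash
python3 -c "
from station import bot
print(bot.hand_in())"
```

```text
the job is handed in; nothing more can be done
None
```

I handed the job in with the parcel in the dish, the 200 g weight on the plate and the rider at about 36–38 mm, so the parcel weighs roughly 237 g; the last picture showed the pointer on the centre mark, but hand-in returned no verdict.

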